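# Set the brass check weight on the sprung scale pan

## Robot

A 6-joint arm with a two-finger parallel gripper is mounted at the origin on the work surface. World frame = base frame: x ahead of the robot, y to its left, z up, the work surface at z = 0. Lengths are in mm, angles in rad, forces in N, time in s.
With the tool pointing down it reaches from about 400 to 925 mm from the base axis. Payload 3.4 kg.
Tool frame: the origin (TCP) lies at the very end of the fingers, on their centre line; the grasp point (between the pads) lies 19 mm behind it; x points along the fingers, z is the direction in which the jaws open and shut, and the axes are right-handed (so a half turn about x gives the same grasp; the last joint's range is limited). The gripper opens to 85 mm and grips with 20 to 120 N. Pads are 22 mm wide; open, the fingers measure 114 mm over their backs; the gripper's body (76 mm by 85 mm) begins 54 mm behind the grasp point. The pads swing forward as they close: fully open they stand 13 mm farther back than shut.
Start: joints at [1.06, 0.307, 1.506, -0, 1.328, -0.073], TCP at [243.793, 520.765, 231.305] pointing down, gripper open.
Joint ranges: [-3.12, 3.12], [-1.05, 2.28], [0.14, 2.33], [-1.42, 4.57], [0.1, 2.73], [-2.68, 2.68]. Speed limits (rad/s): [2.57, 2.57, 3.14, 3.14, 3.14, 3.14].

## Interface

Orientations are given as [roll, pitch, yaw] about the fixed x, y, z axes, in that order (R = Rz(yaw) Ry(pitch) Rx(roll)).
In Python, from workcell import arm gives the robot as it stands. Calls block until the motion is done:
- arm.move_to(position, orientation): joint-space move of the TCP to a pose.
- arm.move_straight(position, velocity=150, orientation=None, stop_force=None): straight line of the TCP; orientation=None keeps the orientation; velocity is the mean speed in mm/s. With stop_force (N) it stops when the force on the tool has changed by that much, and returns True; else False.
- arm.movej(angles): joint-space move.
- arm.move_gripper(opening, effort=None): opening from 0.0 (shut) to 1.0 (fully open); effort is the grip in N (None keeps the last); returns when the fingers have stopped.
- arm.dwell(seconds).
- arm.inverse_kinematics(position, orientation): joint angles nearest the present ones, or None.
- arm.get_state(): the state.
- arm.get_image(name): name is "scene" or "top" or "wrist"; returns a dict with "frame" (420x560x3 uint8, red, green, blue), "fx", "fy", "cx", "cy" (pixels), "k1" (the pictures are not rectified: a ray, as slopes to the right and down, at radius r is drawn at 1 + k1 r^2 times it, then the intrinsics apply), "view" (4x4, takes a point from world to camera coordinates). Camera axes: x right, y up, looking along -z (the intrinsics and any distortion apply to the point x, -y, -z); pixel columns grow to the right and rows downward; lengths in mm; the calibration is good to about 2 mm. A picture is of the moment at which its call begins. There is no depth.
A pose or a line that the arm cannot do raises arm.IKError and nothing moves.
- arm.close_job(): hands the job in, once; it reports no verdict.
The state is a dict: "time_s": time; "q": joint angles; "qvel": joint speeds; "tau": joint torques, N m; "tool_pos": TCP position; "eef_rot": TCP orientation; "ft_force": force on the tool from outside, world axes, zero at the start; "wrist_torque": the same for the moment, N m; "width": opening from 0.0 (shut) to 1.0 (fully open).
Only numpy, scipy, OpenCV 4.12 (cv2) and the standard library are available. Lean on these libraries where they do the work, as an engineer would, in place of code of your own. Each camera call takes 0.05 s, during which the arm holds its last target.

## Task

Check the bench scale: take the brass check weight out of its sloping rest and stand it upright in the centre of the sprung pan, then let go of it. Feel for the pan and set the weight down gently: it must not fall onto the pan even from a few millimetres, nor be let spring up, and the scale must never be struck or pushed with much more than the weight itself (stay below about 12 N). Leave the other weights and everything else on the bench where they are.

Things in the scene. Friction and masses are not known exactly. Their poses are not given: they have to be found in the camera images.
- brass_weight: Brass-coloured check weight, one of three of the same shape: a round body 44 mm across and 40 mm high with a straight round stem 22 mm across on its top, from 48 to 84 mm above the underside. Origin: centre of the underside; z runs along its axis towards the stem. The one to move; about 550 g. Starts in one of the rest's three places.
- steel_weight: Dark steel check weight, one of three of the same shape: a round body 44 mm across and 40 mm high with a straight round stem 22 mm across on its top, from 48 to 84 mm above the underside. Origin: centre of the underside; z runs along its axis towards the stem. Stays in the rest.
- blue_weight: Blue check weight, one of three of the same shape: a round body 44 mm across and 40 mm high with a straight round stem 22 mm across on its top, from 48 to 84 mm above the underside. Origin: centre of the underside; z runs along its axis towards the stem. Stays in the rest.
- rest: Fixed white plastic rest, 300 mm long (its y), 130 mm deep, 75 mm high; origin under its centre, on the table. Three places at y = -100, 0, +100 mm: a weight leans there 28 degrees from vertical, stem up and towards the rest's +x (away from the robot), the centre of its underside 50 mm above the table, foot on a ledge, back on a 36 mm plate, 20 mm strips at its sides. Draw it out along its own axis.
- scale_centre (a point): Point on the fixed top of the scale's housing, 50 mm above the table, exactly below the pan's centre; z up. The height setting of the pan differs each time and is NOT reported: unloaded, its flat upper face is anywhere from 36 to 96 mm above this point, so it must be felt for (or seen).
- scale: White bench scale, housing 210 x 200 x 50 mm, origin under its centre, on the table; a display 6 mm higher along its -x edge. Its round steel pan, 130 mm across with a red centre dot and black ring, is centred 15 mm along +x. The pan is sprung: it sinks 1 mm per 2 N (travel 12 mm; about 3 mm under the brass weight) and tips softly to an off-centre load.
- sample_tin: Closed aluminium tin, 72 mm across, 100 mm high; bystander. Origin: centre of the underside.
- sample_jar: Closed amber jar, 68 mm across, 100 mm high; bystander. Origin: centre of the underside.
- tamper: Steel coffee tamper standing on its 58 mm round foot, 85 mm high; bystander. Origin: centre of the underside.
- scoop: White scoop, 110 x 75 x 45 mm with a 100 mm handle; bystander. Origin: under the middle of its tray, on the table.
- spoon: Metal spoon lying flat; bystander. Origin: centre of its 40 mm round bowl, on the table; 130 mm handle along its -x.
Mind the look-alikes: they are no part of the job. Several things have the shape of the brass_weight; the one meant has the colours described above.

How it is judged:
By the outcome, as a careful person would: the job done as asked, in the order asked, and still so for the second after the job is handed in, with the robot touching nothing.
It also fails if it takes over 45 s, if anything falls off the work surface, if the arm or the gripper's body presses on something with over 40 N, if the wrist force passes 120 N, or if a joint passes its speed limit or range.

## Working session

There is one attempt and no reset: what is moved stays moved. The work goes in short steps, each a Python script; the robot and the scene stay as the last script left them, time stands still between calls to the robot, and variables do not carry over. Pictures are saved under pics/ and viewed, and the job is handed in when it is done.

```bash
ls; mkdir -p pics; python3 - <<'E'
from workcell import arm
import cv2,pickle
d={}
for n in("scene","top","wrist"):
    im=arm.get_image(n); d[n]=im
    cv2.imwrite(f"pics/a_{n}.png",im["frame"][:,:,::-1])
    print(n,im["fx"],im["fy"],im["cx"],im["cy"],im["k1"]);print(im["view"])
pickle.dump(d,open("a.pkl","wb"))
s=arm.get_state();print(s)
E
```

```text
pics
scene 493.8242711878788 493.8242711878788 270.30872806584705 212.63399823109515 0.012240935063641196
[[ 8.81324676e-01  4.72050924e-01 -2.08504177e-02 -4.80039788e+02]
 [-2.30260292e-01  4.67594388e-01  8.53425852e-01  6.15504977e+01]
 [ 4.12610001e-01 -7.47344240e-01  5.20797057e-01 -1.34110994e+03]
 [ 0.00000000e+00  0.00000000e+00  0.00000000e+00  1.00000000e+00]]
top 428.9615535241653 428.9615535241653 272.1118682791053 203.1265233683203 -0.08878137884799847
[[ 2.50545141e-02 -9.99686009e-01 -3.94581009e-04 -2.11859044e+01]
 [ 9.83305472e-01  2.45728152e-02  1.80295663e-01 -5.46281845e+02]
 [-1.80229356e-01 -4.90521391e-03  9.83612382e-01 -1.13758083e+03]
 [ 0.00000000e+00  0.00000000e+00  0.00000000e+00  1.00000000e+00]]
wrist 364.9287391014062 364.9287391014062 276.96154695223225 206.64440200004447 -0.04382084493499391
[[ 4.23577942e-01  9.05859659e-01  7.05670187e-05 -5.75156506e+02]
 [-8.59284761e-01  4.01824279e-01 -3.16491625e-01  4.14338918e+01]
 [-2.86725351e-01  1.33998234e-01  9.48595302e-01 -3.79957379e+02]
 [ 0.00000000e+00  0.00000000e+00  0.00000000e+00  1.00000000e+00]]
{'time_s': 0.15, 'q': array([ 1.05950102e+00,  3.07430247e-01,  1.50737614e+00,  8.79585846e-06,
        1.32842075e+00, -7.35003001e-02]), 'qvel': array([ 0.00193626, -0.00240311, -0.00446257, -0.00059865,  0.00078265,
       -0.00046794]), 'tau': array([ 2.25627587e-04, -4.57975674e+01, -2.52221006e+01, -1.12975060e-04,
        8.36035120e-03,  5.89532220e-06]), 'tool_pos': array([243.52203992, 520.28964763, 230.57493736]), 'eef_rot': array([ 3.06287037,  1.56916183, -2.08731573]), 'ft_force': array([-0.36150729, -0.4128193 , -0.46779175]), 'wrist_torque': array([ 0.00440617, -0.01046318, -0.0219596 ]), 'width': 0.9993706361105225}
```

View pics/a_scene.png

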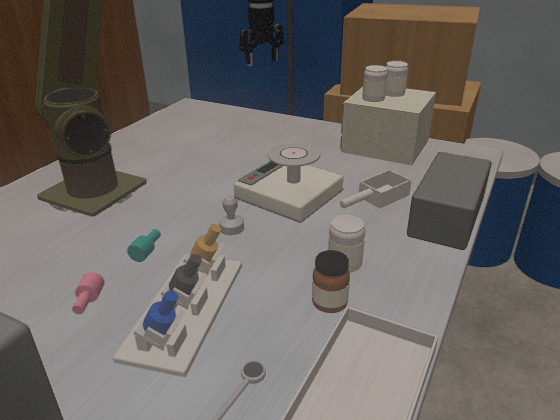

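View pics/a_top.png

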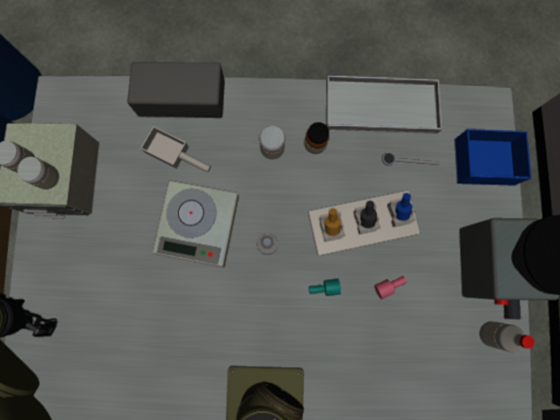

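View pics/a_wrist.png

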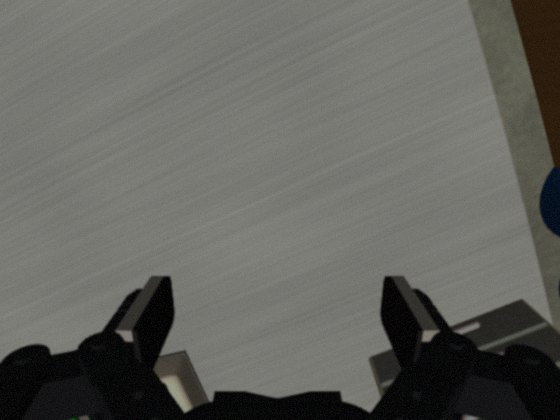

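```bash
cat > h.py <<'E'
import numpy as np,cv2,pickle
from scipy.optimize import least_squares
def K(im): return np.array([[im["fx"],0,im["cx"]],[0,im["fy"],im["cy"]],[0,0,1.]])
def proj(im,P):
    P=np.atleast_2d(np.asarray(P,float));V=np.asarray(im["view"])
    c=P@V[:3,:3].T+V[:3,3]; c=c*[1,-1,-1]
    return cv2.projectPoints(c.reshape(-1,1,3),np.zeros(3),np.zeros(3),K(im),np.array([im["k1"],0,0,0.]))[0].reshape(-1,2)
def ray(im,uv):
    n=cv2.undistortPoints(np.array([[uv]],float),K(im),np.array([im["k1"],0,0,0.]))[0,0]
    V=np.asarray(im["view"]);R=V[:3,:3]
    return -R.T@V[:3,3], R.T@np.array([n[0],-n[1],-1])
def onz(im,uv,z):
    o,d=ray(im,uv); return o+d*(z-o[2])/d[2]
def tri(l):
    A=[];b=[]
    for im,uv in l:
        o,d=ray(im,uv);d/=np.linalg.norm(d);M=np.eye(3)-np.outer(d,d);A.append(M);b.append(M@o)
    x=np.linalg.lstsq(np.vstack(A),np.hstack(b),rcond=None)[0]
    return x,[np.round(proj(im,x)[0]-uv,1) for im,uv in l]
def crop(im,x0,y0,w,h,s,fn):
    c=im["frame"][y0:y0+h,x0:x0+w,::-1]
    cv2.imwrite(fn,cv2.resize(c,None,fx=s,fy=s,interpolation=cv2.INTER_CUBIC))
E
python3 - <<'E'
from h import *
d=pickle.load(open("a.pkl","rb"))
crop(d["top"],290,180,140,85,5,"pics/b1.png")
crop(d["scene"],110,210,150,160,3.7,"pics/b2.png")
crop(d["top"],145,175,110,100,6,"pics/b3.png")
crop(d["scene"],220,130,130,90,6,"pics/b4.png")
print(tri([(d["top"],(190.5,212)),(d["scene"],(294,153))]))
E
```

```text
(array([504.67775081, 202.95075591, 125.1789485 ]), [array([-0.1, -0.2]), array([-0.2,  0.1])])
```

View pics/b1.png

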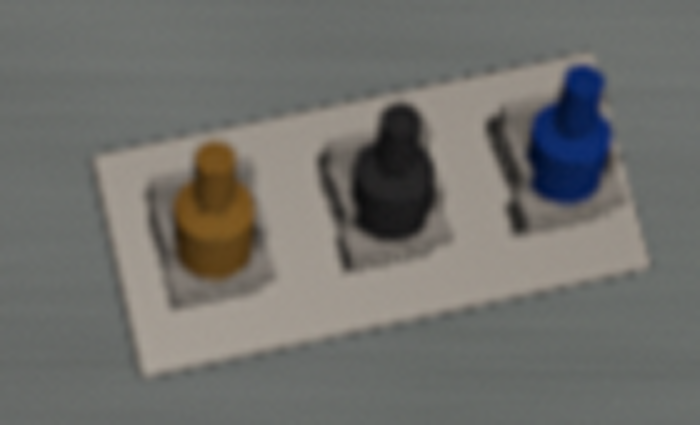

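View pics/b2.png

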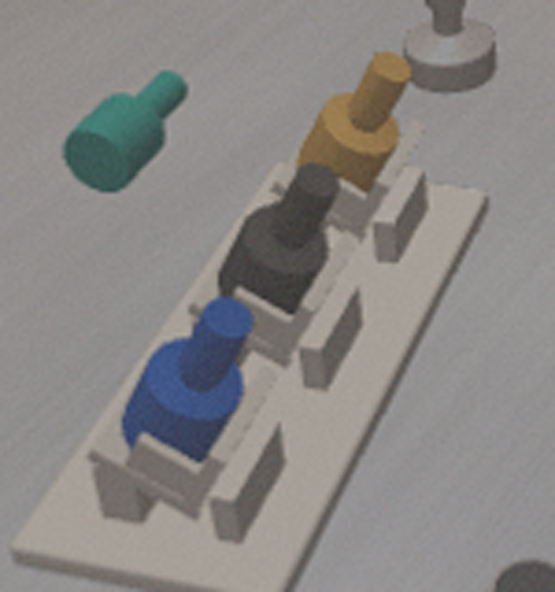

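View pics/b3.png

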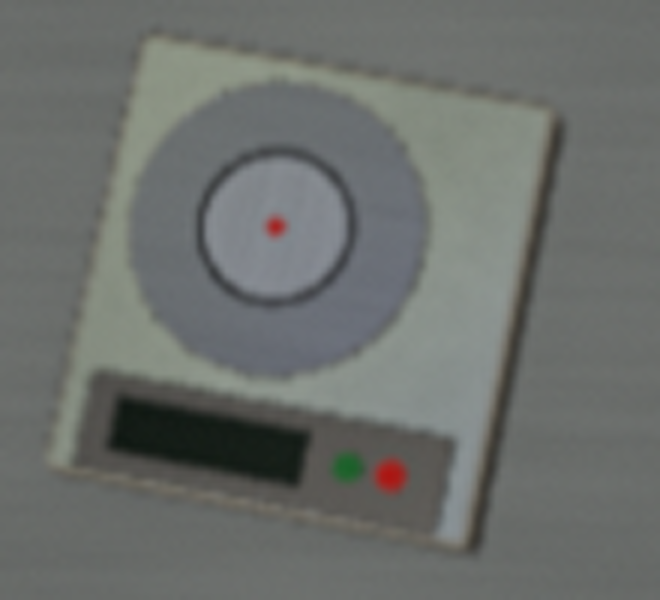

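View pics/b4.png

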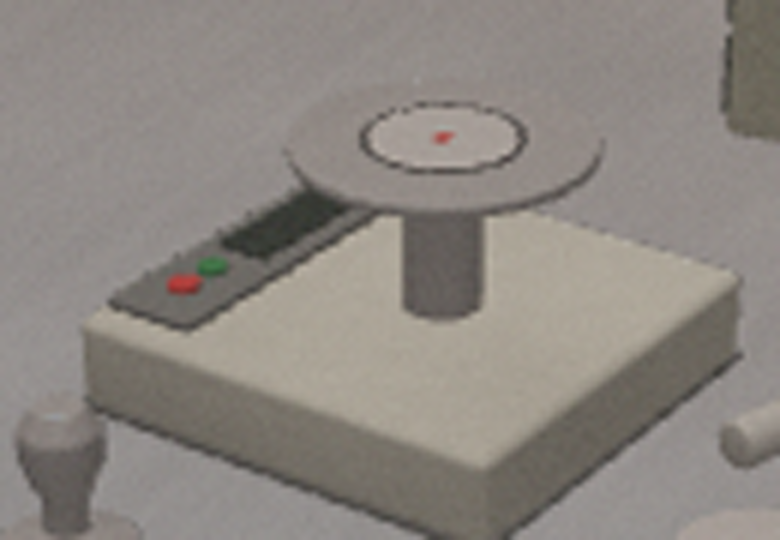

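```bash
python3 - <<'E'
from h import *
d=pickle.load(open("a.pkl","rb"));T=d["top"];S=d["scene"]
print("pan",tri([(T,(190.6,212.4)),(S,(293.5,152.5))]))
a,dx=28*np.pi/180,None
tops=[((332.6,210.6),(215.3,228.0)),((369.6,202.6),(196.1,257.7)),((406.4,195),(171.5,294.7))]
for t,s in tops: print("stemtop",tri([(T,t),(S,s)]))
print("expected z",50+84*np.cos(a))
c=[(308.7,210.6),(408.6,190),(419.6,233.2),(318.6,255.2)]
for z in (8,12): 
  P=np.array([onz(T,u,z) for u in c]);print(z,P.round(1).tolist(),P.mean(0),[np.linalg.norm(P[i]-P[i-1]).round(1) for i in range(4)])
  for i,j in((0,1),(3,2)): v=P[i]-P[j];print("yaw", np.arctan2(-v[0],v[1]))
# joint fit: yaw,x,y,xu
sc=[((12+.5)/3.7+109.5,(550.5)/3.7+209.5),((488.5)/3.7+109.5,(200.5)/3.7+209.5)]
def f(p):
  x,y,w,xu,h=p;R=np.array([[np.cos(w),-np.sin(w),0],[np.sin(w),np.cos(w),0],[0,0,1]]);o=np.array([x,y,0])
  g=lambda q:o+R@np.array(q)
  r=[]
  for k,(t,s) in zip((100,0,-100),tops):
    P=g([xu+84*np.sin(a),k,50+84*np.cos(a)]); r+=list(proj(T,P)[0]-t)+list(proj(S,P)[0]-s)
  for q,u in zip([(65,150),(65,-150),(-65,-150),(-65,150)],c): r+=list(proj(T,g([*q,h]))[0]-u)
  r+=list(proj(S,g([-65,-150,h]))[0]-sc[0]); r+=list(proj(S,g([65,150,h]))[0]-sc[1])
  return np.array(r)
s=least_squares(f,[560,-200,0.2,-20,10]);print(s.x,s.fun.round(1))
E
```

```text
pan (array([503.4911171, 202.4076152, 126.49608  ]), [array([-0.1, -0.2]), array([-0.2,  0.1])])
stemtop (array([ 517.27154279, -164.9672437 ,  123.57566588]), [array([0., 0.]), array([ 0., -0.])])
stemtop (array([ 540.84957321, -261.10310871,  125.12119257]), [array([-0.1, -0.1]), array([-0.2,  0. ])])
stemtop (array([ 563.47307363, -358.7462573 ,  125.59258599]), [array([-0.1, -0.1]), array([-0.3,  0. ])])
expected z 124.16759780014986
8 [[535.2, -112.4, 8.0], [603.0, -403.3, 8.0], [477.4, -431.4, 8.0], [408.8, -141.6, 8.0]] [ 506.08343489 -272.17692148    8.        ] [np.float64(129.7), np.float64(298.7), np.float64(128.7), np.float64(297.7)]
yaw 0.22912837737852332
yaw 0.2323776056426267
12 [[534.5, -112.1, 12.0], [602.1, -402.0, 12.0], [476.9, -430.0, 12.0], [408.5, -141.2, 12.0]] [ 505.50988455 -271.32083924   12.        ] [np.float64(129.3), np.float64(297.7), np.float64(128.3), np.float64(296.7)]
yaw 0.22912837737852287
yaw 0.23237760564262677
[ 5.06645995e+02 -2.69711824e+02  2.33217640e-01 -4.54684306e+00
  9.07874158e+00] [-0.2 -0.1  0.3 -0.4  0.   0.  -0.5  0.6 -0.2 -0.1 -0.1  0.8 -1.3 -0.1
 -0.8 -0.6 -0.1 -0.3 -1.  -0.  -1.4  1.   0.2 -1. ]
```

```bash
cat >> h.py <<'E'
from scipy.spatial.transform import Rotation as Ro
w=0.2332;al=np.deg2rad(28)
AX=np.array([np.sin(al)*np.cos(w),np.sin(al)*np.sin(w),np.cos(al)])
STEM=np.array([517.3,-165.0,124.2])
BASE=STEM-84*AX
def rpy(ax,z):
    x=-ax/np.linalg.norm(ax);z=z-x*(z@x);z/=np.linalg.norm(z)
    return Ro.from_matrix(np.c_[x,np.cross(z,x),z]).as_euler('xyz')
YR=np.array([-np.sin(w),np.cos(w),0])
E
python3 - <<'E'
from h import *
from workcell import arm
print(BASE)
for sg in(1,-1):
  r=rpy(AX,sg*YR)
  for s in(53,113,173): 
    q=arm.inverse_kinematics(BASE+s*AX,r);print(sg,s,None if q is None else np.round(q,2))
  for yaw in np.arange(-3.1,3.1,.4):
    q=arm.inverse_kinematics([503.5,202.4,180],rpy(np.array([0,0,1.]),np.array([np.cos(yaw),np.sin(yaw),0])))
    print(round(yaw,1),None if q is None else np.round(q,2)) if sg==1 else 0
E
```

```text
[ 478.93183647 -174.11325757   50.0324022 ]
1 53 [-0.25  0.61  1.46 -0.22  1.51 -1.99]
1 113 [-0.23  0.59  1.35 -0.21  1.64 -2.  ]
1 173 [-0.21  0.58  1.22 -0.21  1.78 -2.02]
-3.1 None
-2.7 None
-2.3 [ 0.3   0.31  1.65 -0.    1.19  2.6 ]
-1.9 [ 0.3   0.31  1.65 -0.    1.19  2.2 ]
-1.5 [0.3  0.31 1.65 0.   1.19 1.8 ]
-1.1 [ 0.3   0.31  1.65 -0.    1.19  1.4 ]
-0.7 [0.3  0.31 1.65 0.   1.19 1.  ]
-0.3 [ 0.3   0.31  1.65 -0.    1.19  0.6 ]
0.1 [ 0.3   0.31  1.65 -0.    1.19  0.2 ]
0.5 [ 0.3   0.31  1.65 -0.    1.19 -0.2 ]
0.9 [ 0.3   0.31  1.65 -0.    1.19 -0.6 ]
1.3 [ 0.3   0.31  1.65 -0.    1.19 -1.  ]
1.7 [ 0.3   0.31  1.65 -0.    1.19 -1.4 ]
2.1 [ 0.3   0.31  1.65 -0.    1.19 -1.8 ]
2.5 [ 0.3   0.31  1.65 -0.    1.19 -2.2 ]
2.9 [ 0.3   0.31  1.65 -0.    1.19 -2.6 ]
-1 53 [-0.25  0.61  1.46 -0.22  1.51  1.15]
-1 113 [-0.23  0.59  1.35 -0.21  1.64  1.14]
-1 173 [-0.21  0.58  1.22 -0.21  1.78  1.13]<sys>:0: UserWarning: Gimbal lock detected. Setting third angle to zero since it is not possible to uniquely determine all angles.
```

```bash
python3 - <<'E'
from h import *
from workcell import arm
arm.move_to(BASE+153*AX,rpy(AX,-YR))
arm.dwell(.15)
im=arm.get_image("wrist");pickle.dump(im,open("w.pkl","wb"))
f=im["frame"][:,:,::-1].copy();cv2.imwrite("pics/c_raw.png",f)
for s,r,c in((84,11,(0,255,0)),(48,11,(255,255,0)),(40,22,(0,0,255))):
  u=YR;v=np.cross(AX,u);t=np.linspace(0,2*np.pi,60)[:,None]
  P=proj(im,BASE+s*AX+r*(np.cos(t)*u+np.sin(t)*v))
  cv2.polylines(f,[np.round(P).astype(int)],True,c,1)
cv2.imwrite("pics/c_wrist.png",f)
s=arm.get_state();print(s["time_s"],s["tool_pos"],BASE+153*AX,s["ft_force"],s["eef_rot"])
E
```

```text
2.9917 [ 548.99921336 -156.78803678  185.25595512] [ 548.81670576 -157.51410985  185.12338391] [ 1.61759132 -0.24305985 -0.57683087] [-1.57074842  1.08238656 -2.90710601]
```

View pics/c_wrist.png

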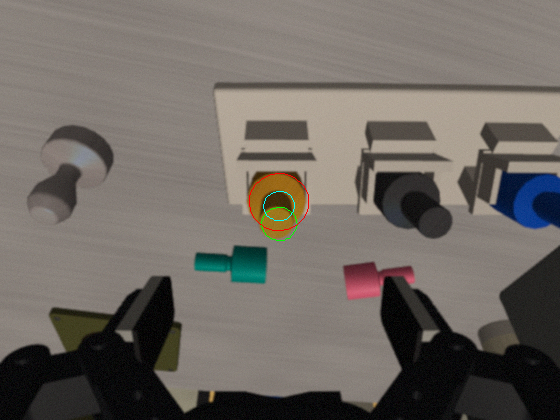

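```bash
python3 - <<'E'
from h import *
im={"frame":cv2.imread("pics/c_wrist.png")[:,:,::-1]};crop(im,220,150,120,110,5,"pics/c2.png")
im={"frame":cv2.imread("pics/c_raw.png")[:,:,::-1]};crop(im,220,150,120,110,5,"pics/c3.png")
E
```

```text
(no output)
```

View pics/c2.png

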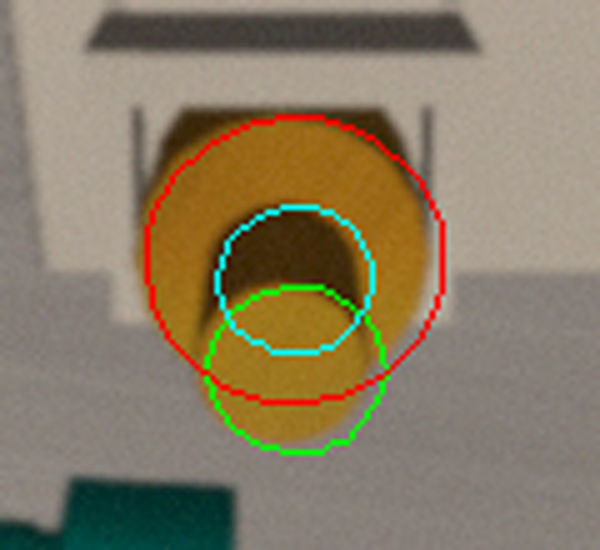

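View pics/c3.png

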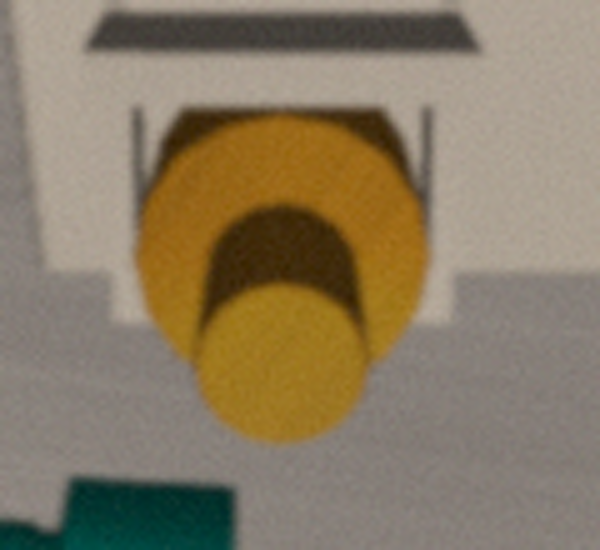

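```bash
cat >> h.py <<'E'
STEM=STEM+1.2*YR; BASE=STEM-84*AX
E
python3 - <<'E'
from h import *
from workcell import arm
o=rpy(AX,-YR)
print(arm.move_straight(BASE+75*AX,120,o,stop_force=8))
print(arm.move_straight(BASE+54*AX,50,o,stop_force=8))
arm.dwell(.2)
s=arm.get_state();print(s["time_s"],s["tool_pos"]-(BASE+54*AX),s["ft_force"])
im=arm.get_image("wrist");cv2.imwrite("pics/d.png",im["frame"][:,:,::-1])
E
```

```text
False
False
4.5583 [ 0.31045957 -0.04397609  0.17541125] [-0.63751126 -0.6794488  -0.05532663]
```

View pics/d.png

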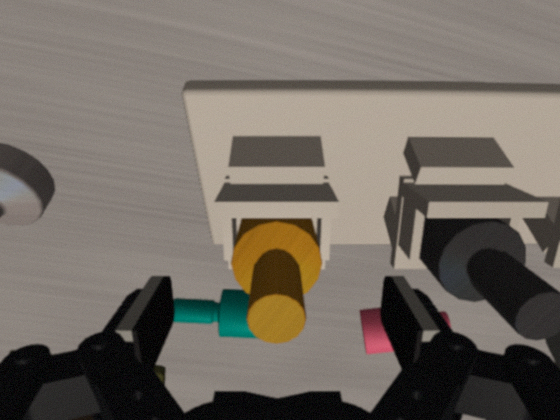

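```bash
python3 - <<'E'
from h import *
from workcell import arm
o=rpy(AX,-YR)
f=lambda n:(lambda s:print(n,round(s["time_s"],2),s["tool_pos"].round(1),s["ft_force"].round(2),s["wrist_torque"].round(2),round(float(s["width"]),3)))(arm.get_state())
f("pre");arm.move_gripper(0.0,50);f("grip")
arm.move_straight(BASE+64*AX,30,o);arm.dwell(.1);f("lift10")
arm.move_straight(BASE+134*AX,100,o);arm.dwell(.2);f("lift")
for _ in range(3): arm.dwell(.05);f("")
im=arm.get_image("wrist");cv2.imwrite("pics/e.png",im["frame"][:,:,::-1])
im=arm.get_image("scene");crop(im,100,160,200,200,3,"pics/e2.png")
E
```

```text
pre 4.61 [ 503.7 -167.1   97.9] [-0.4   0.39 -0.61] [ 0.07 -0.27 -0.01] 1.0
grip 5.22 [ 503.4 -167.    97.9] [0.9  2.31 2.24] [ 0.05 -0.14 -0.13] 0.244
lift10 5.8 [ 507.8 -166.   106.5] [-0.39 -0.03 -4.25] [ 0.11 -0.39 -0.02] 0.242
lift 6.85 [ 539.2 -158.4  167.7] [ 1.22 -0.38 -6.25] [ 0.22 -0.74 -0.06] 0.242
 6.9 [ 539.3 -158.4  167.8] [-0.45 -0.33 -6.08] [ 0.2  -0.68  0.  ] 0.238
 6.95 [ 539.4 -158.4  167.9] [-0.47  1.48 -6.41] [ 0.15 -0.7  -0.04] 0.244
 7.0 [ 539.6 -158.4  168. ] [-0.22 -0.06 -5.36] [ 0.15 -0.72  0.02] 0.242
```

View pics/e.png

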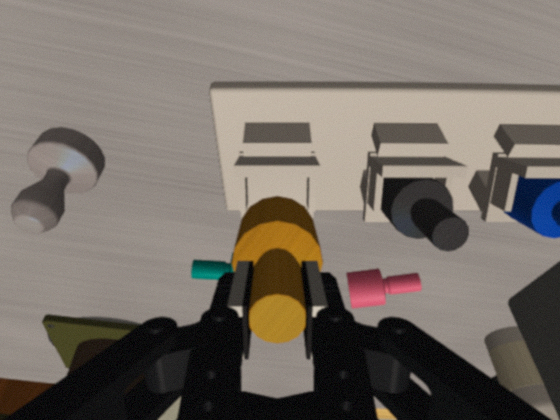

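View pics/e2.png

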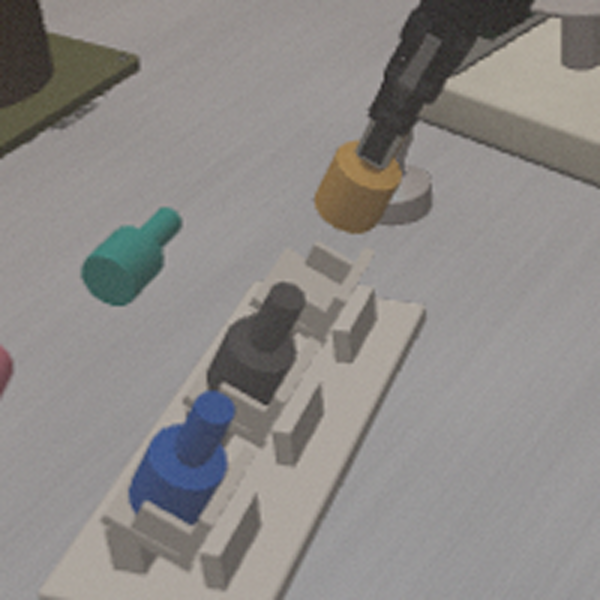

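```bash
cat >> h.py <<'E'
ZD=np.array([np.cos(-.85),np.sin(-.85),0])
UP=np.array([0,0,1.])
OD=rpy(UP,ZD)
E
python3 -W ignore - <<'E'
from h import *
from workcell import arm
o=rpy(AX,-YR)
f=lambda n:(lambda s:print(n,round(s["time_s"],2),s["tool_pos"].round(1),s["ft_force"].round(2),s["wrist_torque"].round(2),round(float(s["width"]),3)))(arm.get_state())
p=arm.get_state()["tool_pos"]
arm.move_straight([p[0],p[1],260],150,o)
arm.move_to([503.5,202.4,245],OD);arm.dwell(.3);f("over")
F=[]
for _ in range(8): arm.dwell(.04);F.append(arm.get_state()["ft_force"])
print(np.mean(F,0),np.std(F,0), Ro.from_euler('xyz',arm.get_state()["eef_rot"]).as_matrix().round(3))
d={}
for n in("wrist","scene","top"):
  d[n]=im=arm.get_image(n);cv2.imwrite(f"pics/f_{n}.png",im["frame"][:,:,::-1])
pickle.dump(d,open("f.pkl","wb"))
crop(d["scene"],220,60,150,130,5,"pics/f2.png")
crop(d["top"],120,150,140,110,5,"pics/f3.png")
f("")
E
```

```text
over 9.52 [504.  201.7 244.7] [ 1.23 -0.01 -5.93] [ 0.02  0.04 -0.01] 0.241
[-0.01142801 -0.00858272 -5.68955793] [0.60849154 0.46341459 0.34966556] [[ 0.     0.751  0.66 ]
 [ 0.     0.66  -0.751]
 [-1.     0.     0.   ]]
 10.0 [503.5 202.4 245. ] [ 0.4   0.24 -6.1 ] [-0.02 -0.02 -0.  ] 0.238
```

View pics/f_wrist.png

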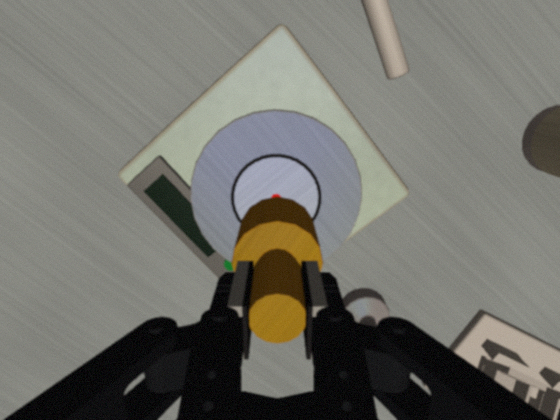

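View pics/f2.png

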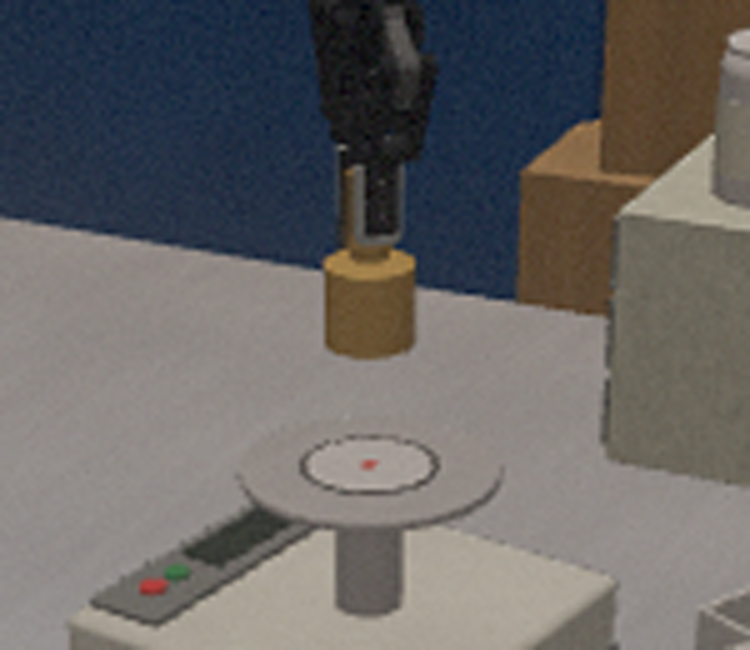

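View pics/f3.png

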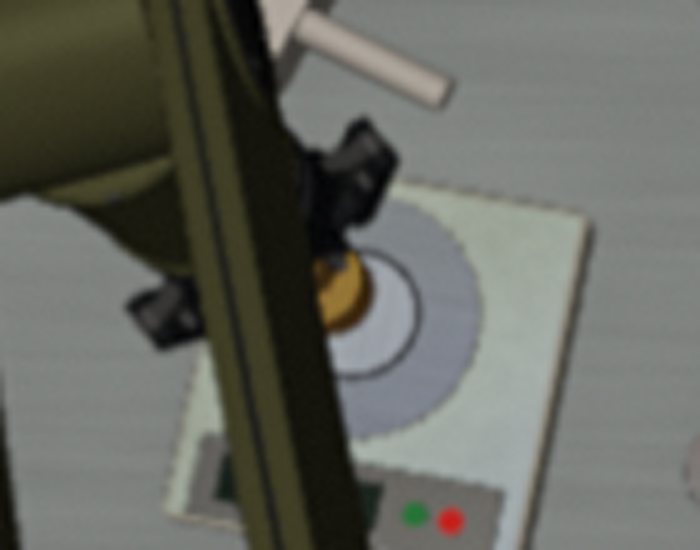

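```bash
python3 -W ignore - <<'E'
from h import *
d=pickle.load(open("f.pkl","rb"));W=d["wrist"]
crop(W,180,100,200,200,4,"pics/g.png")
for z in(124,126.5,129): print(z,onz(W,(276.5,197.5),z))
f=W["frame"][:,:,::-1].copy();t=np.linspace(0,2*np.pi,90)[:,None]
for B,r,c in(((503.5,202.4,126.5),65,(0,255,0)),((503.5,202.4,191),22,(0,0,255)),((503.5,202.4,231),22,(255,0,255))):
  cv2.polylines(f,[np.round(proj(W,np.array(B)+r*np.c_[np.cos(t),np.sin(t),0*t])*8).astype(int)],True,c,1,cv2.LINE_AA,3)
crop({"frame":f[:,:,::-1]},180,100,200,200,4,"pics/g.png")
E
```

```text
124 [504.38979391 203.78792922 124.        ]
126.5 [504.95917908 204.2852582  126.5       ]
129 [505.52856424 204.78258718 129.        ]
```

View pics/g.png

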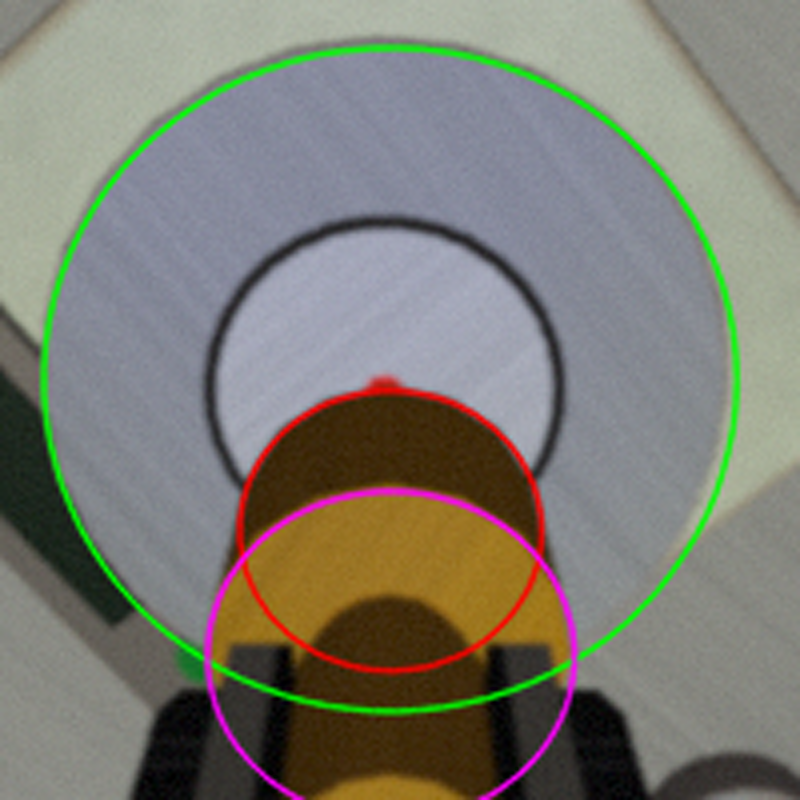

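```bash
python3 -W ignore - <<'E'
from h import *
from workcell import arm
C=[504.1,203.2]
def F(n=6):
    L=[]
    for _ in range(n): arm.dwell(.03);L.append(arm.get_state()["ft_force"][2])
    return np.mean(L)
print(arm.move_straight(C+[192],50,OD,stop_force=4)); 
arm.dwell(.2);f0=F(10);print("f0",f0)
print(arm.move_straight(C+[187],12,OD,stop_force=3));arm.dwell(.1)
z=187.;print(F())
while z>173:
    z-=.5;arm.move_straight(C+[z],6,OD);arm.dwell(.05);f=F(4)
    print(z,round(f,2),arm.get_state()["tool_pos"][2].round(2))
    if f>f0+1.6: break
print(arm.get_state()["time_s"])
E
```

```text
False
f0 -5.76113748487141
False
-5.661675422476221
186.5 -5.78 186.49
186.0 -5.75 186.0
185.5 -5.7 185.51
185.0 -5.36 185.01
184.5 -6.12 184.5
184.0 -5.65 184.02
183.5 -5.69 183.5
183.0 -5.61 183.01
182.5 -5.99 182.49
182.0 -5.59 181.99
181.5 -6.0 181.51
181.0 -5.58 181.02
180.5 -6.18 180.5
180.0 -6.29 179.99
179.5 -4.98 179.56
179.0 -4.15 179.12
19.5417
```

```bash
python3 -W ignore - <<'E'
from h import *
from workcell import arm
C=[504.1,203.2]
def F(n=8):
    L=[]
    for _ in range(n): arm.dwell(.03);L.append(arm.get_state()["ft_force"])
    return np.mean(L,0)
z=179.
while z>175.5:
    f=F(10)
    print(z,f.round(2),arm.get_state()["tool_pos"].round(2),arm.get_state()["wrist_torque"].round(2))
    if f[2]>-.55: break
    z-=.4 if f[2]<-1.6 else .2;arm.move_straight(C+[z],4,OD);arm.dwell(.1)
print(arm.get_state()["time_s"])
d={}
for n in("wrist","scene"):
  d[n]=im=arm.get_image(n)
crop(d["scene"],220,60,150,130,5,"pics/h2.png")
crop(d["wrist"],160,80,240,240,2.5,"pics/h1.png")
E
```

```text
179.0 [-0.05 -0.21 -3.73] [504.14 203.24 179.04] [-0.03 -0.01 -0.04]
178.6 [-0.25  0.08 -3.04] [504.16 203.23 178.63] [ 0.03  0.08 -0.03]
178.2 [-0.14  0.02 -2.51] [504.15 203.23 178.22] [-0.    0.06  0.  ]
177.79999999999998 [-0.26  0.09 -1.34] [504.16 203.23 177.85] [0.03 0.08 0.02]
177.6 [-0.24  0.21 -1.14] [504.16 203.2  177.65] [0.04 0.03 0.02]
177.4 [-0.24  0.06 -0.72] [504.13 203.2  177.41] [ 0.01  0.06 -0.02]
177.20000000000002 [-0.25  0.25 -0.54] [504.16 203.2  177.22] [0.06 0.03 0.06]
23.975
```

View pics/h1.png

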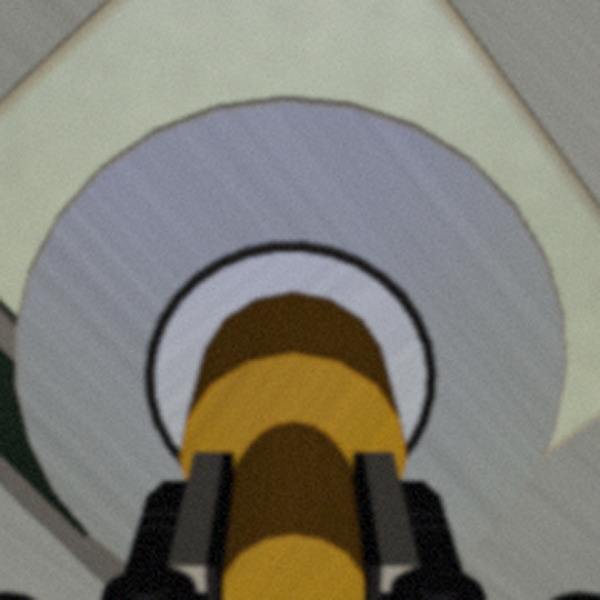

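View pics/h2.png

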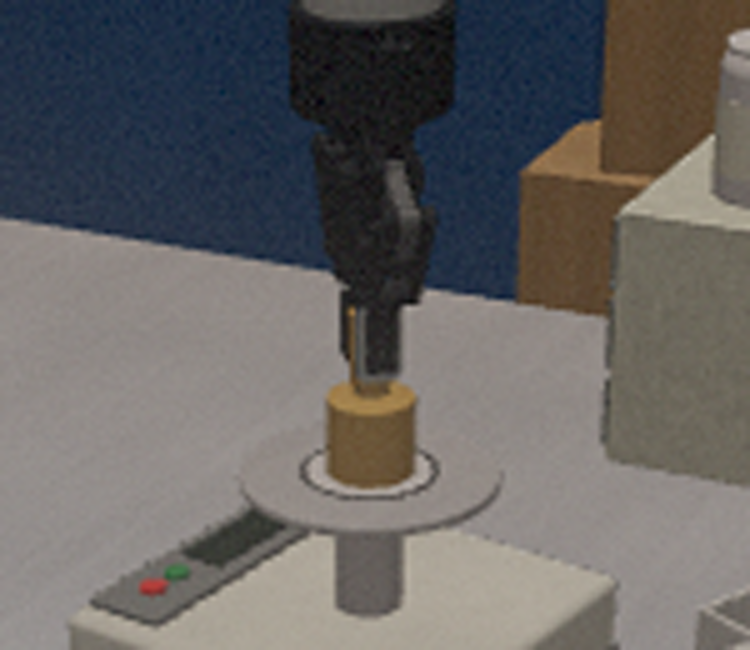

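```bash
python3 -W ignore - <<'E'
from h import *
from workcell import arm
C=[504.1,203.2]
f=lambda n:(lambda s:print(n,round(s["time_s"],2),s["tool_pos"].round(2),s["ft_force"].round(2),round(float(s["width"]),3)))(arm.get_state())
arm.move_gripper(0.0,20);f("soft")
for w_ in(.26,.29,.34): arm.move_gripper(w_);f(w_)
arm.move_gripper(.7);arm.dwell(.3);f("open")
print(np.mean([ (arm.dwell(.03),arm.get_state()["ft_force"])[1] for _ in range(8)],0))
im=arm.get_image("scene");crop(im,220,60,150,130,5,"pics/i2.png")
im=arm.get_image("wrist");crop(im,160,80,240,240,2.5,"pics/i1.png")
E
```

```text
soft 24.29 [504.12 203.2  177.23] [-0.08  0.57 -0.13] 0.242
0.26 24.51 [504.21 203.2  177.28] [-1.12  0.33  0.8 ] 0.26
0.29 24.73 [504.13 203.22 177.22] [-0.21 -1.33  0.08] 0.288
0.34 24.95 [504.13 203.2  177.23] [-0.73 -0.43 -0.78] 0.341
open 25.65 [504.11 203.2  177.2 ] [0.42 0.13 0.73] 0.701
[ 0.07601373  0.1095983  -0.00656885]
```

View pics/i2.png

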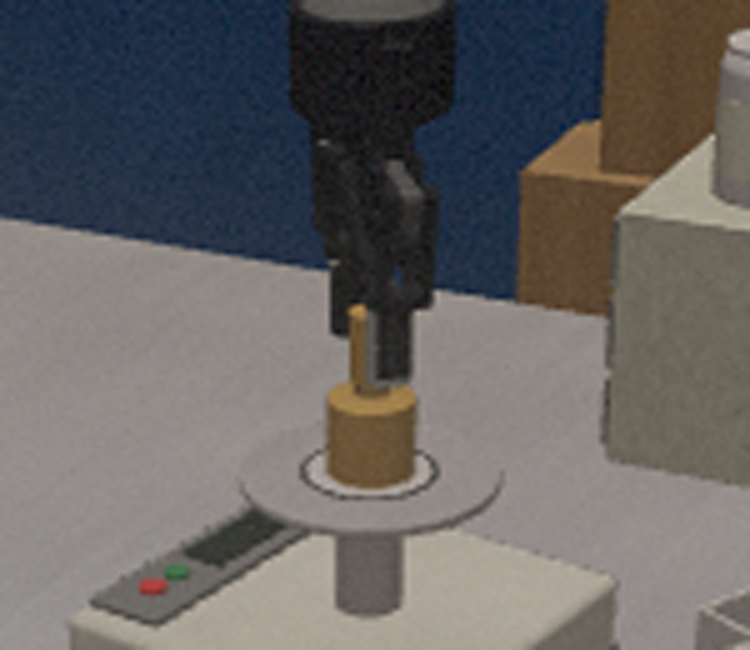

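View pics/i1.png

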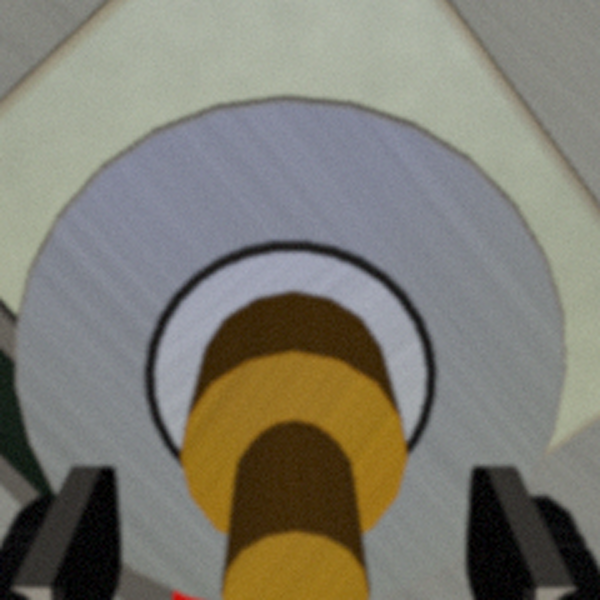

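Released without visible movement: the weight stands inside the ring, its scene position is unchanged at crop pixel (371,440), and the pads are clear on both sides. Next I retreat straight up and check.

```bash
python3 -W ignore - <<'E'
from h import *
from workcell import arm
arm.move_straight([504.1,203.2,290],80,OD,stop_force=6);arm.dwell(.3)
arm.move_to([420,330,330],OD);arm.dwell(.4)
d={n:arm.get_image(n) for n in("scene","top")}
cv2.imwrite("pics/j_scene.png",d["scene"]["frame"][:,:,::-1]);pickle.dump(d,open("j.pkl","wb"))
crop(d["top"],120,150,140,110,5,"pics/j_top.png")
print(arm.get_state()["time_s"],arm.get_state()["ft_force"])
E
```

```text
29.05 [0.32849353 0.23069727 0.92841435]
```

View pics/j_scene.png

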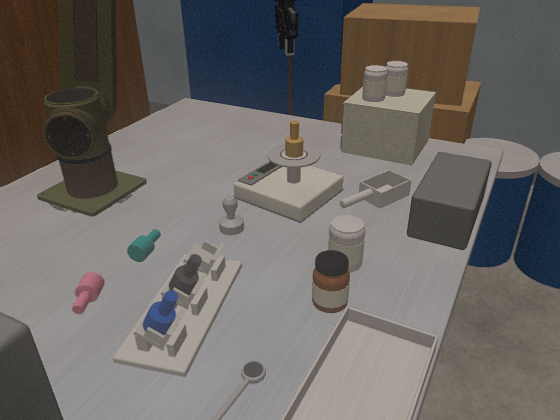

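View pics/j_top.png

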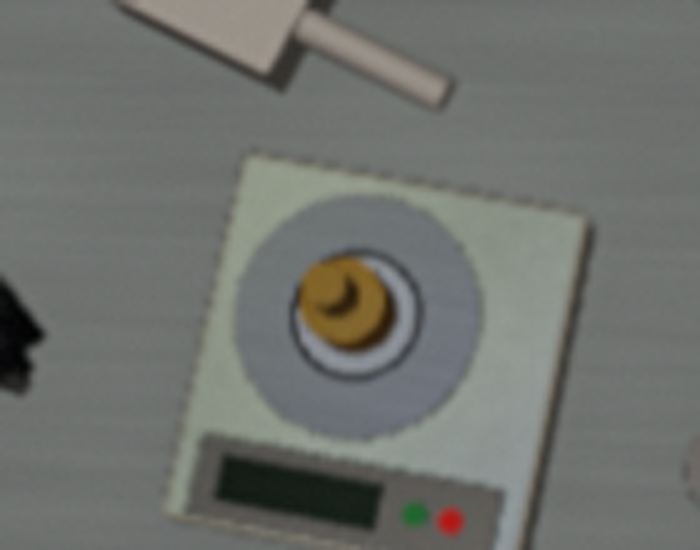

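```bash
python3 -W ignore - <<'E'
from h import *
from workcell import arm
d=pickle.load(open("j.pkl","rb"));T=d["top"]
# body top centre px and stem top centre px from crop
g=lambda x,y:((x+.5)/5+119.5,(y+.5)/5+149.5)
print(onz(T,g(345,304),163.8),onz(T,g(331,285),207.8))
# ring centre at loaded pan height
print(onz(T,g(356.5,315),123.8), onz(T,g(358.5,317),123.8))
arm.close_job()
E
```

```text
[502.04613628 200.01158399 163.8       ] [504.02521651 198.41455484 207.8       ]
[502.86130046 201.77126427 123.8       ] [501.84044105 200.66766184 123.8       ]
the job is handed in; nothing more can be done
```

The brass weight is standing upright on the scale pan, released, and the job is handed in at about 29 s of the 45 s allowed.

- **Pick-up:** I gripped the weight by its stem and drew it out of the rest along its own axis. It read about 5.5 N on the wrist sensor.
- **Setting down:** I felt for the pan in 0.5 mm steps and met it at about 126 mm above the table, which agrees with the 126.5 mm I had measured from the images. I then lowered another 2.6 mm or so, until the arm no longer carried the weight. The highest downward push I saw on the scale was about the weight itself.
- **Release:** I opened the gripper in small stages. The pictures before and after show no jump or shift.
- **Final checks:** In the scene and top pictures the weight is upright and inside the ring. The steel and blue weights and the other objects look unmoved, and the arm is clear of everything.
- **Centring:** The three cameras disagreed by 1–2 mm on where the pan's centre is, so I aimed between them. In the last top picture the body is about 2 mm from the pan centre and the stem's top about 3 mm. That is close to the camera calibration error (about 2 mm), so I could not confirm centring more closely than that.

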